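Seat and clamp an angle iron in the welding jig

TASK

Get the angle iron ready for welding without picking it up: with a fingertip, slide it along the jig plate by pushing its upright leg, until its long free edge lies hard against both stop pins. Then, with one finger, push the raised handle of the toggle clamp down until the clamp snaps over and locks, holding the angle iron down. Leave the things lying about where they are and take the hand clear.

Things in the scene. Friction and masses are not known exactly. Their poses are not given: they have to be found in the camera images.
- jig: Welding jig: bright steel base plate 260 x 240 x 12 mm bolted to the bench, with two stop pins and a toggle clamp. Origin: centre of its underside, at bench level; z up; x is the direction in which the angle iron is pushed home, from the open side towards pins and clamp. The plate spans x = -130 to 130, y = -120 to 120, top z = 12 mm. 'Jig (x, y, z)' below means this frame.
- stop_a (a point): Where the angle iron must touch stop pin A: on the pin's face, 3 mm above the plate, jig (0, -50, 15) mm. Each pin is upright, 16 mm in diameter and 26 mm high above the plate, its axis at jig x = +8.
- stop_b (a point): The same on stop pin B, jig (0, +50, 15) mm.
- angle: Angle iron: loose dark steel L 60 x 40 x 6 mm, 160 mm long, about 0.7 kg, lying on the plate. Origin: underside, centre of the 60 x 160 footprint; y along its length. The flat leg's free edge is at x = +30 (faces the pins), the outer face of the upright leg (40 mm high) at x = -30. Home: origin at jig x = -30 mm, same yaw as the jig; its place lengthwise does not matter.
- angle_edge_a (a point): Point on the angle iron's free edge, 50 mm from mid-length towards pin A, 3 mm above its underside.
- angle_edge_b (a point): The same point towards pin B.
- angle_back (a point): Where to push: middle of the outer face of the angle iron's upright leg, 18 mm above its underside. At the start 15 to 40 mm short of home (home: jig x = -60). It slides at 3 to 7 N; pushed high up and harder than about 15 N when home, it tips over its free edge.
- clamp_bar: Hold-down bar of the toggle clamp, 100 mm long; origin at its pivot, jig (65, 0, 65) mm. At the start it stands almost upright, top about 170 mm above the bench, its spindle and rubber foot pointing to the open side. As the handle goes down it swings over and sets the foot on the flat leg, at jig x = -23, y = 0. It presses with about 5 N when locked.
- handle_push (a point): Where to push the clamp handle: on the axis of its black grip (round, 18 mm thick, 95 mm long, in the plane jig y = 0, pointing away from the pins), 25 mm from its free end. x along the grip. Raised (start) it slopes up at 37 deg, locked at 2 deg. Pushed on its upper side, it goes through jig (x, z) = (169, 138), (174, 126), (172, 116), (171, 106), (171, 96), (171, 89), (172, 86: locked).
- clamp_handle (a joint): Turn of the clamp handle on its link, rad: 0 fully open (start), 1.78 at dead centre, 1.88 snapped over and locked against its stop. It stays where it is left; turning it takes 2 to 12 N, pushing at handle_push.
- tube: Bystander: a short steel tube, 30 mm in diameter, 45 mm high, upright on the jig plate beside the clamp. Origin under its centre. Leave it.
- magnet: Bystander: grey triangular magnetic holder, 63 x 80 x 14 mm, flat on the jig plate beside the clamp. Origin under its middle. Leave it.
- marker: Bystander: a white block of marking chalk, 14 x 60 x 12 mm, on the open edge of the jig plate. Origin under its centre. Leave it.
- spray: Bystander: a spray can 66 mm in diameter, 200 mm high, upright on the bench. Origin under its centre. Leave it.
- hammer: Bystander: a chipping hammer lying on the bench, wooden handle 170 mm. Origin near its head, on the bench. Leave it.
- wire_brush: Bystander: a wire brush with a wooden back 280 mm long. Origin under its middle. Leave it.
- tip_cup: Bystander: an open steel cup 72 mm in diameter, 85 mm high. Origin under its centre. Leave it.
Not all that is in view belongs to the job. Of the things like the angle, leave any that is blue, brown or orange; of the rest the larger one is meant.

How it is judged:
By the outcome, as a careful person would: the job done as asked, in the order asked, and still so for the second after the job is handed in, with the robot touching nothing.
It also fails if it takes over 48 s, if anything falls off the work surface, if the arm or the gripper's body presses on something with over 40 N, if the wrist force passes 120 N, or if a joint passes its speed limit or range.

ROBOT

A 6-joint arm with a two-finger parallel gripper is mounted at the origin on the work surface. World frame = base frame: x ahead of the robot, y to its left, z up, the work surface at z = 0. Lengths are in m, angles in degrees, forces in N, time in s.
With the tool pointing down it reaches from about 0.325 to 0.85 m from the base axis. Payload 4.4 kg.
Tool frame: the origin (TCP) lies at the very end of the fingers, on their centre line; the grasp point (between the pads) lies 19 mm behind it; z points along the fingers, y is the direction in which the jaws open and shut (so a half turn about z gives the same grasp; the last joint's range is limited). The gripper opens to 94 mm and grips with 3 to 60 N. Pads are 16 mm wide; open, the fingers measure 119 mm over their backs; the gripper's body (75 mm by 177 mm) begins 78 mm behind the grasp point.
Start: joints at [-8.623, 11.837, 88.321, -0, 79.842, -8.623], TCP at [0.575, -0, 0.167] pointing down, gripper open.
Joint ranges: [-156.59, 156.59], [-49.26, 127.26], [12.9, 141.05], [-63.56, 243.56], [4.71, 150.69], [-161.64, 161.64]. Speed limits (degrees/s): [159.86, 159.86, 180, 180, 180, 180].

INTERFACE

Orientations are given as [roll, pitch, yaw] about the fixed x, y, z axes, in that order (R = Rz(yaw) Ry(pitch) Rx(roll)).
In Python, from cell import * gives the robot as it stands.
- The arm moves only by the tool step_arm, never from a script. Its argument "moves" is one flat list of numbers, 5 for each row, row after row: the finger opening in mm, from 0 to 94, then the shift along the tool's x, y, z in mm, then the turn about the tool's z in rad. A call has 1 to 12 rows; each row shifts and turns the commanded pose from where the row before left it, along the tool's axes as they then stand; what a row does not reach is not made up. A row lasts 1/12 s, in which the tool goes at most 41.7 mm and 7.16 degrees, less where a joint would pass 70% of its speed; a pose out of reach is approached as far as the arm can. A call is refused whole if a number of a shift passes 41.7 or a number of a turn 0.125, either way. A call with a gripper value outside its range is refused whole. The fingers move at their own pace and stop on an object; the grip force is fixed at half the most. Time passes only in rows, so rows that do not move let the fingers close. It gives the time, the measured TCP pose, the force and the opening at its end, in the units of the state.
- get_state(): the state, without advancing time (a new reading comes with each control period).
- read_camera(name): name is "scene" or "side" or "wrist"; returns a dict with "frame" (420x560x3 uint8, red, green, blue), "fx", "fy", "cx", "cy" (pixels), "rvec" (rotation vector, rad) and "tvec" (3), from world to camera coordinates, as OpenCV has them. Camera axes: x right, y down, z forward; pixel columns grow to the right and rows downward; lengths in m; the calibration is good to about 2 mm. A picture is of the moment at which its call begins. There is no depth.
- close_job(): hands the job in, once; it reports no verdict.
The state is a dict: "time": time; "joints": joint angles; "qd": joint speeds; "joint_torque": joint torques, N m; "position": TCP position; "ee_rot": TCP orientation; "ft_force": force on the tool from outside, world axes, zero at the start; "wrist_torque": the same for the moment, N m; "finger_gap": opening from 0.0 (shut) to 1.0 (fully open).
Only numpy, scipy, OpenCV 4.12 (cv2) and the standard library are available. Lean on these libraries where they do the work, as an engineer would, in place of code of your own. Each camera call takes 0.05 s, during which the arm holds its last target. There are 200 camera calls.

## Working session

There is one attempt and no reset: what is moved stays moved. The work goes in short steps, Python scripts to look and compute and a tool call to move; the robot and the scene stay as the last step left them, time stands still between calls to the robot, and variables do not carry over. Pictures are saved under pics/ and viewed, about 8 in all and at most 12, crops included, and the job is handed in when it is done.

Besides the shell and the picture viewer there is one more tool, called after "Call:" as name(argument=value, ...), one argument or row to a line, values as JSON. step_arm: Moves the arm, as the interface text tells. Its arguments: {"type":"object","properties":{"moves":{"type":"array","items":{"type":"number"}}},"required":["moves"]}

```bash
mkdir -p pics; cat > h.py <<'E'
from cell import *
import numpy as np, cv2
def cam(n):
    c=read_camera(n); c['K']=np.array([[c['fx'],0,c['cx']],[0,c['fy'],c['cy']],[0,0,1.]]); c['R']=cv2.Rodrigues(np.array(c['rvec'],float))[0]; c['t']=np.array(c['tvec'],float).ravel(); return c
def save(c,n): cv2.imwrite('pics/'+n+'.png',c['frame'][:,:,::-1])
def ray(c,u,v):
    d=c['R'].T@np.linalg.inv(c['K'])@np.array([u,v,1.]); return -c['R'].T@c['t'],d
def onz(c,u,v,z):
    o,d=ray(c,u,v); return o+d*(z-o[2])/d[2]
def proj(c,P): return cv2.projectPoints(np.array(P,float).reshape(-1,3),np.array(c['rvec'],float),c['t'],c['K'],None)[0].reshape(-1,2)
E
python3 - <<'E'
from h import *
import pickle
s=cam('scene');d=cam('side')
pickle.dump((s,d),open('c0.pkl','wb'))
save(s,'s0');save(d,'d0')
for c in(s,d): print(-c['R'].T@c['t'],c['R'][2],c['fx'])
print(get_state())
E
```

```text
[1.20941059 0.36284717 1.05513817] [-0.56822128 -0.2695488  -0.77747541] 426.73341905128416
[ 0.24823492 -0.63477617  0.92010652] [ 0.2408154   0.61139192 -0.75379564] 453.9987974723716
{'time': 0.1, 'joints': array([-8.62272492e+00,  1.18788532e+01,  8.83955025e+01, -4.62776711e-04,
        7.98426682e+01, -8.62470816e+00]), 'qd': array([ 0.0198749 , -0.07281763, -0.16719551, -0.03652793,  0.07190502,
        0.04544201]), 'joint_torque': array([-3.50521914e-04, -3.71862960e+01, -2.82294059e+01,  7.01280241e-02,
        3.11360427e-02, -6.17781598e-05]), 'position': array([5.74193538e-01, 1.10829030e-04, 1.65921304e-01]), 'ee_rot': array([-1.79884231e+02, -1.70988868e-02,  9.00020480e+01]), 'ft_force': array([-0.43309687,  0.21238587,  0.26318542]), 'wrist_torque': array([ 0.02811268,  0.01312967, -0.03121497]), 'finger_gap': 0.9957894474456552}
```

View pics/s0.png

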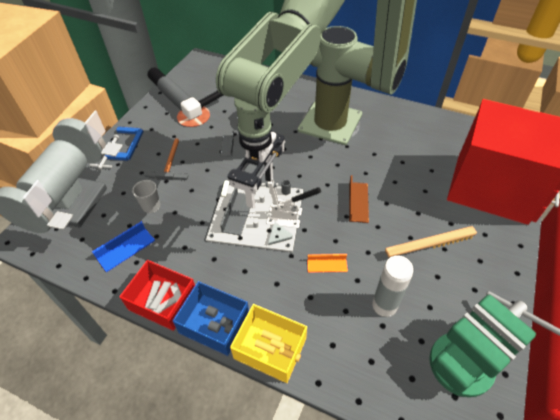

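View pics/d0.png

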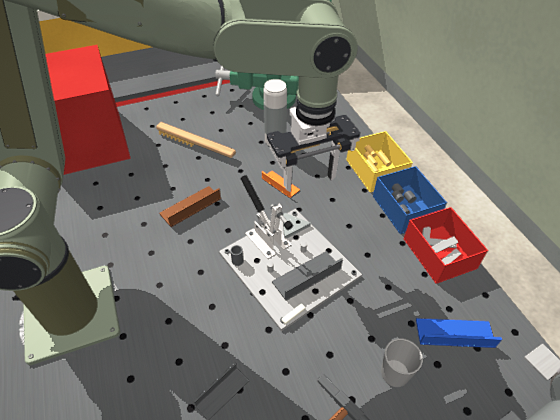

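The scene view shows the jig at about (258,215). Things that could be taken for the angle: blue L (124,247), brown L (360,200), orange L (328,263), and the dark L on the plate (side 310,278). There is also something dark at side (218,388). I'll check close crops.

```bash
python3 - <<'E'
from h import *
import pickle
s,d=pickle.load(open('c0.pkl','rb'))
a=cv2.resize(d['frame'][165:335,210:370],None,fx=3.5,fy=3.5,interpolation=cv2.INTER_CUBIC)
b=cv2.resize(d['frame'][350:420,170:260],None,fx=2.2,fy=2.2)
o=np.zeros((595,760,3),np.uint8);o[:a.shape[0],:a.shape[1]]=a;o[:b.shape[0],562:562+b.shape[1]]=b
cv2.imwrite('pics/d0c.png',o[:,:,::-1])
a=cv2.resize(s['frame'][125:260,195:345],None,fx=4,fy=4,interpolation=cv2.INTER_CUBIC)
cv2.imwrite('pics/s0c.png',a[:,:,::-1])
E
```

```text
(no output)
```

View pics/d0c.png

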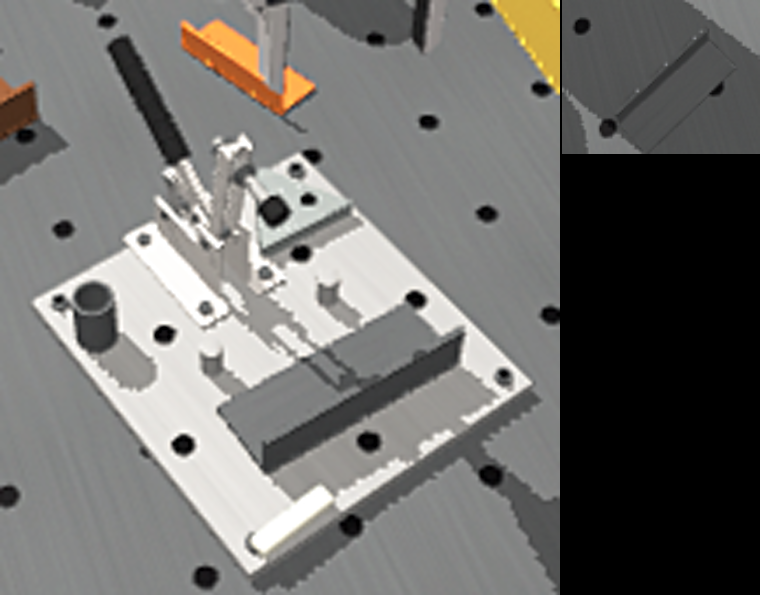

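View pics/s0c.png

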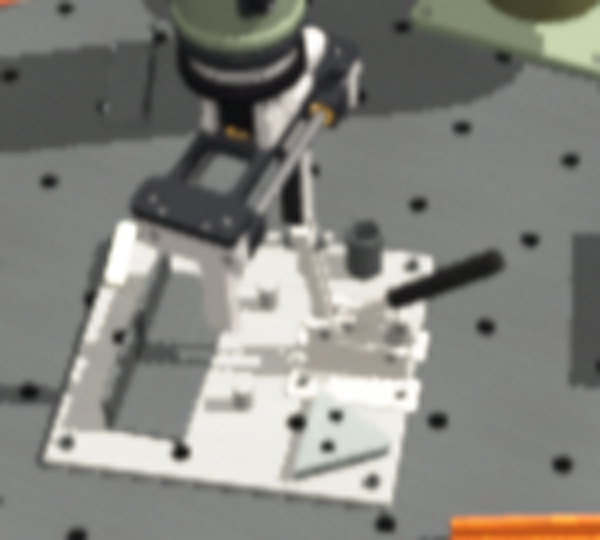

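Side crop: the dark angle lies on the plate with its upright leg toward the open edge, and the chalk is on that edge at crop (290,520). A second dark L lies on the bench at side (218,388). The pins, tube, magnet, raised handle and clamp are all visible. Next I measure both dark Ls.

```bash
cat > m.py <<'E'
from h import *
import pickle
s,d=pickle.load(open('c0.pkl','rb'))
P=lambda u,v,z:onz(d,210+u/3.5,165+v/3.5,z)
S=lambda u,v,z:onz(s,195+u/4,125+v/4,z)
L,T,Rr,B=[P(*q,.012) for q in((35,302),(305,152),(532,382),(252,572))]
np.set_printoptions(precision=4,suppress=True)
c=(L+T+Rr+B)/4; x=(L+T-Rr-B); yaw=np.arctan2(x[1],x[0])
y=(T+Rr-L-B); yaw2=np.arctan2(-y[0],y[1])
print('corners',L,T,Rr,B,'c',c,'yaw',np.degrees([yaw,yaw2]), [np.linalg.norm(v) for v in(L-B,T-Rr,T-L,Rr-B)])
E
cat > m2.py <<'E'
from m import *
y1=(yaw+ (yaw2 if abs(yaw2-yaw)<1 else yaw2+np.pi))/2
J=lambda p:np.array([[np.cos(y1),np.sin(y1)],[-np.sin(y1),np.cos(y1)]])@(p-c)[:2]
print('yaw used',np.degrees(y1))
for n,q in dict(top1=(262,446,.052),top2=(463,330,.052),bot1=(268,470,.012),bot2=(465,356,.012),fr1=(220,410,.018),fr2=(410,303,.018),pa=(212,348,.038),pb=(328,282,.038),tube=(95,292,.057),mk1=(258,545,.022),mk2=(325,495,.022)).items(): p=P(*q); print(n,p,J(p)*1000)
for n,q in dict(SCb1=(45,462,.012),SCb2=(390,502,.012),SCt2=(433,257,.012),sfr1=(185,440,.018),sbk=(107,425,.052)).items(): p=S(*q); print(n,p,J(p)*1000)
D=lambda u,v,z:onz(d,170+u/2.2,350+v/2.2,z)
q=[D(707-562,30,.03),D(735-562,67,0.006),D(617-562,120,.03)];print('other',q,np.linalg.norm(q[0]-q[2]),np.linalg.norm(q[1]-q[0]))
E
python3 m2.py
```

```text
corners [0.3626 0.0329 0.012 ] [0.5955 0.0944 0.012 ] [ 0.6575 -0.1531  0.012 ] [ 0.4286 -0.2142  0.012 ] c [ 0.511 -0.06   0.012] yaw [104.5243 -75.1226] [np.float64(0.2557626375780739), np.float64(0.25512373206311156), np.float64(0.24088781835918743), np.float64(0.23690580079756246)]
yaw used 104.70086466612152
top1 [ 0.4584 -0.1553  0.052 ] [-78.787   75.1128]
top2 [ 0.6163 -0.1213  0.052 ] [-86.0228 -86.2474]
bot1 [ 0.465  -0.1512  0.012 ] [-76.5329  67.697 ]
bot2 [ 0.6247 -0.1177  0.012 ] [-84.6122 -95.3162]
fr1 [ 0.4509 -0.1009  0.018 ] [-24.3261  68.5567]
fr2 [ 0.6065 -0.0672  0.018 ] [-31.1294 -90.4934]
pa [ 0.4588 -0.0655  0.038 ] [ 7.9239 51.91  ]
pb [ 0.5533 -0.043   0.038 ] [  5.7233 -45.1926]
tube [ 0.397  -0.0068  0.057 ] [80.4097 96.8476]
mk1 [ 0.4369 -0.2033  0.022 ] [-119.7884  108.121 ]
mk2 [ 0.4896 -0.1864  0.022 ] [-116.7464   52.8471]
SCb1 [ 0.6595 -0.1469  0.012 ] [-121.68   -121.5637]
SCb2 [0.5893 0.1003 0.012 ] [ 135.2095 -116.3376]
SCt2 [0.3599 0.0392 0.012 ] [134.331  121.0225]
sfr1 [ 0.6039 -0.0587  0.018 ] [-22.2945 -90.1567]
sbk [ 0.6347 -0.1027  0.052 ] [ -72.6485 -108.7654]
other [array([ 0.3099, -0.2605,  0.03  ]), array([ 0.3248, -0.2929,  0.006 ]), array([ 0.2129, -0.3084,  0.03  ])] 0.10824665279545115 0.043005239587626296
```

Sizes: the dark L on the plate is about 160 mm long and the one on the bench about 108 mm. Blue, brown and orange are excluded, so the one on the plate is the target. The jig centre is about (0.511,-0.058) with yaw 104.7°. I'll close the fingers, turn tool x onto jig x, and go to the open side.

Call:
step_arm(
  moves=[0,0,0,0,-0.12,0,0,0,0,-0.12,0,0,0,0,-0.017,0,-25,-10,0,0,0,-25,-10,0,0,0,-25,-10,0,0,0,-25,-11,0,0,0,-25,-11,0,0,0,-25,-10,0,0,0,0,0,0,0,0,0,0,0,0],
)

```text
time: 1.02
position: [0.5527, -0.1619, 0.1665]
ee_rot: [-180.0, -0.0, 104.5]
ft_force: [-0.2, -0.4, 0.5]
finger_gap: 0.254
```

```bash
python3 - <<'E'
from m2 import *
st=get_state();print(st['time'],st['position'],st['ee_rot'],st['finger_gap'],J(st['position'])*1000)
s1=cam('scene');w=cam('wrist');pickle.dump((s1,w),open('c1.pkl','wb'))
a=cv2.resize(s1['frame'][165:260,195:315],None,fx=3.3,fy=3.3,interpolation=cv2.INTER_CUBIC)
b=cv2.resize(w['frame'],(400,300))
o=np.zeros((600,800,3),np.uint8);o[:a.shape[0],:a.shape[1]]=a;o[:300,400:]=b
cv2.imwrite('pics/c1.png',o[:,:,::-1])
E
```

```text
corners [0.3626 0.0329 0.012 ] [0.5955 0.0944 0.012 ] [ 0.6575 -0.1531  0.012 ] [ 0.4286 -0.2142  0.012 ] c [ 0.511 -0.06   0.012] yaw [104.5243 -75.1226] [np.float64(0.2557626375780739), np.float64(0.25512373206311156), np.float64(0.24088781835918743), np.float64(0.23690580079756246)]
yaw used 104.70086466612152
top1 [ 0.4584 -0.1553  0.052 ] [-78.787   75.1128]
top2 [ 0.6163 -0.1213  0.052 ] [-86.0228 -86.2474]
bot1 [ 0.465  -0.1512  0.012 ] [-76.5329  67.697 ]
bot2 [ 0.6247 -0.1177  0.012 ] [-84.6122 -95.3162]
fr1 [ 0.4509 -0.1009  0.018 ] [-24.3261  68.5567]
fr2 [ 0.6065 -0.0672  0.018 ] [-31.1294 -90.4934]
pa [ 0.4588 -0.0655  0.038 ] [ 7.9239 51.91  ]
pb [ 0.5533 -0.043   0.038 ] [  5.7233 -45.1926]
tube [ 0.397  -0.0068  0.057 ] [80.4097 96.8476]
mk1 [ 0.4369 -0.2033  0.022 ] [-119.7884  108.121 ]
mk2 [ 0.4896 -0.1864  0.022 ] [-116.7464   52.8471]
SCb1 [ 0.6595 -0.1469  0.012 ] [-121.68   -121.5637]
SCb2 [0.5893 0.1003 0.012 ] [ 135.2095 -116.3376]
SCt2 [0.3599 0.0392 0.012 ] [134.331  121.0225]
sfr1 [ 0.6039 -0.0587  0.018 ] [-22.2945 -90.1567]
sbk [ 0.6347 -0.1027  0.052 ] [ -72.6485 -108.7654]
other [array([ 0.3099, -0.2605,  0.03  ]), array([ 0.3248, -0.2929,  0.006 ]), array([ 0.2129, -0.3084,  0.03  ])] 0.10824665279545115 0.043005239587626296
1.0167 [ 0.5527 -0.1619  0.1665] [-179.9744   -0.0472  104.4588] 0.25423702942372506 [-109.0945  -14.4295]
```

View pics/c1.png

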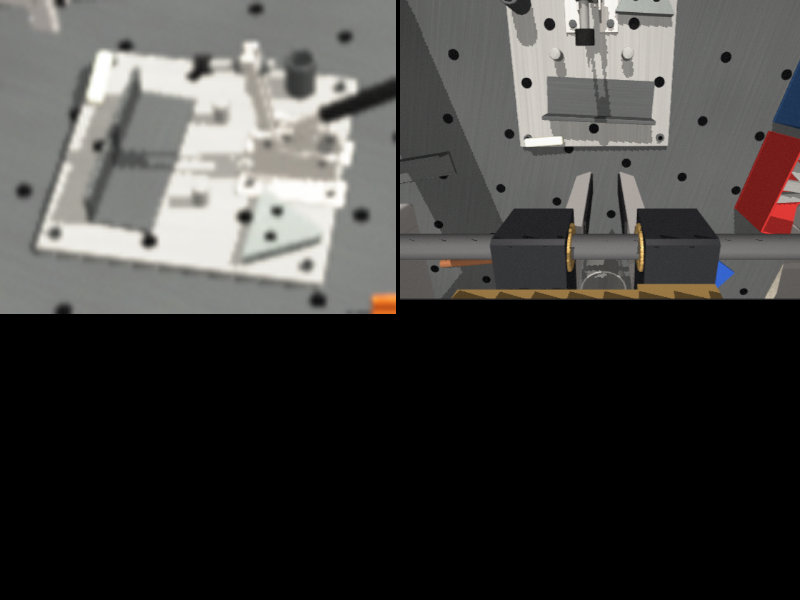

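Wrist view: the dark L at (600,98) faces the two pins at (557,53) and (628,53). The fingers are clear on the open side and the chalk is to the left at (543,142). Descending now.

Call:
step_arm(
  moves=[0,0,0,30,0,0,0,0,30,0,0,0,0,30,0,0,0,0,30,0,0,0,0,20,0,0,0,0,5,0,0,0,0,0,0],
)

```text
time: 1.7
position: [0.5516, -0.1587, 0.02]
ee_rot: [-179.8, -0.2, 104.8]
ft_force: [0.2, -0.6, -0.3]
finger_gap: 0.005
```

Call:
step_arm(
  moves=[0,4,0,0,0,0,4,0,0,0,0,3,0,0,0,0,2,0,0,0,0,0,0,0,0],
)

```text
time: 2.12
position: [0.5505, -0.148, 0.0231]
ee_rot: [179.9, 0.1, 104.8]
ft_force: [-0.8, -0.2, -0.4]
finger_gap: 0.005
```

Call:
step_arm(
  moves=[0,2,0,0,0,0,2,0,0,0,0,2,0,0,0,0,0,0,0,0],
)

```text
time: 2.45
position: [0.5481, -0.1421, 0.0219]
ee_rot: [-180.0, -0.0, 104.7]
ft_force: [-0.2, -0.0, 0.3]
finger_gap: 0.003
```

Call:
step_arm(
  moves=[0,2,0,0,0,0,2,0,0,0,0,2,0,0,0,0,0,0,0,0],
)

```text
time: 2.78
position: [0.5466, -0.1362, 0.0218]
ee_rot: [-180.0, -0.0, 104.7]
ft_force: [-0.1, -0.1, -0.1]
finger_gap: 0.005
```

Call:
step_arm(
  moves=[0,2,0,0,0,0,2,0,0,0,0,2,0,0,0,0,0,0,0,0],
)

```text
time: 3.12
position: [0.5451, -0.1304, 0.0219]
ee_rot: [-180.0, -0.0, 104.7]
ft_force: [-0.6, 0.5, 0.0]
finger_gap: 0.003
```

```bash
python3 - <<'E'
from h import *
w=cam('wrist');d=cam('side')
o=np.zeros((600,800,3),np.uint8)
o[:300,:400]=cv2.resize(w['frame'],(400,300)); x=cv2.resize(d['frame'][200:350,250:390],None,fx=2.8,fy=2.8); o[:x.shape[0],400:400+x.shape[1]]=x
o[300:600,:400]=cv2.resize(w['frame'][150:360,140:420],(400,300))
cv2.imwrite('pics/c2.png',o[:,:,::-1])
E
```

```text
(no output)
```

View pics/c2.png

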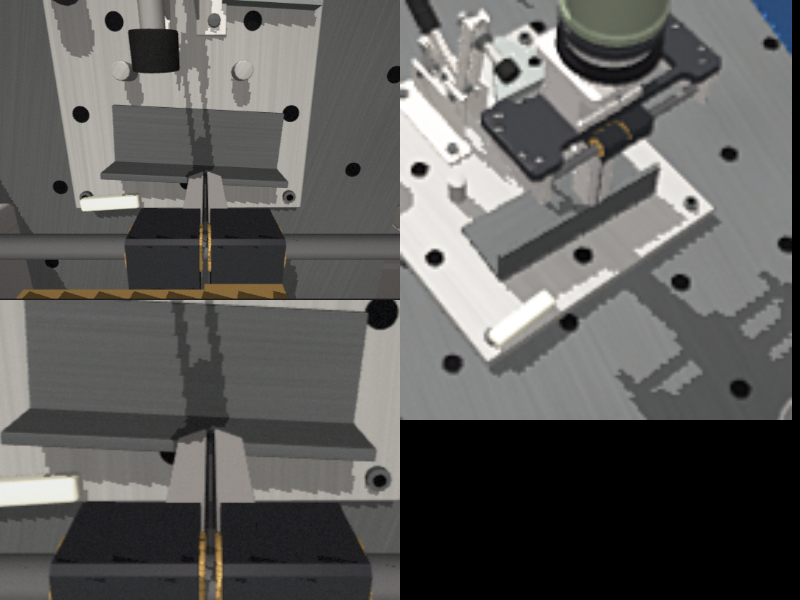

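```bash
python3 - <<'E' | tail -12
from m2 import *
st=get_state();p=st['position'];print(p,J(p)*1000,st['ft_force'])
d1=cam('side');w=cam('wrist')
W=lambda x,y,z:[*(c[:2]+np.array([[np.cos(y1),-np.sin(y1)],[np.sin(y1),np.cos(y1)]])@np.array([x,y])),z]
for n,C,f in(('side',d1,lambda q:((q-[250,200])*2.8+[400,0])),('wrist',w,lambda q:q*400/560)):
  print(n,'tcp',f(proj(C,p))[0],'tip+100',f(proj(C,p+[0,0,.06]))[0],'pins(y50,-50)',f(proj(C,[W(.008,.05,.038),W(.008,-.05,.038)])).tolist(),'legtop mid',f(proj(C,W(-.083,-.015,.052)))[0])
x=cv2.resize(d1['frame'][235:295,280:350],None,fx=8,fy=8,interpolation=cv2.INTER_CUBIC)
cv2.imwrite('pics/c3.png',x[:,:,::-1])
E
```

```text
tube [ 0.397  -0.0068  0.057 ] [80.4097 96.8476]
mk1 [ 0.4369 -0.2033  0.022 ] [-119.7884  108.121 ]
mk2 [ 0.4896 -0.1864  0.022 ] [-116.7464   52.8471]
SCb1 [ 0.6595 -0.1469  0.012 ] [-121.68   -121.5637]
SCb2 [0.5893 0.1003 0.012 ] [ 135.2095 -116.3376]
SCt2 [0.3599 0.0392 0.012 ] [134.331  121.0225]
sfr1 [ 0.6039 -0.0587  0.018 ] [-22.2945 -90.1567]
sbk [ 0.6347 -0.1027  0.052 ] [ -72.6485 -108.7654]
other [array([ 0.3099, -0.2605,  0.03  ]), array([ 0.3248, -0.2929,  0.006 ]), array([ 0.2129, -0.3084,  0.03  ])] 0.10824665279545115 0.043005239587626296
[ 0.5453 -0.1308  0.022 ] [-77.1041 -15.1638] [-0.5115 -0.3269  0.449 ]
side tcp [582.8283 220.9455] tip+100 [587.9593 179.7369] pins(y50,-50) [[459.4038230925308, 179.23074584121247], [553.1259861025952, 123.29303301813518]] legtop mid [589.7958 205.8152]
wrist tcp [205.4355 167.5197] tip+100 [205.6126 195.1436] pins(y50,-50) [[124.65699794861334, 74.25375521545337], [248.7255516917755, 74.2212288952322]] legtop mid [205.3161 185.8246]
```

View pics/c3.png

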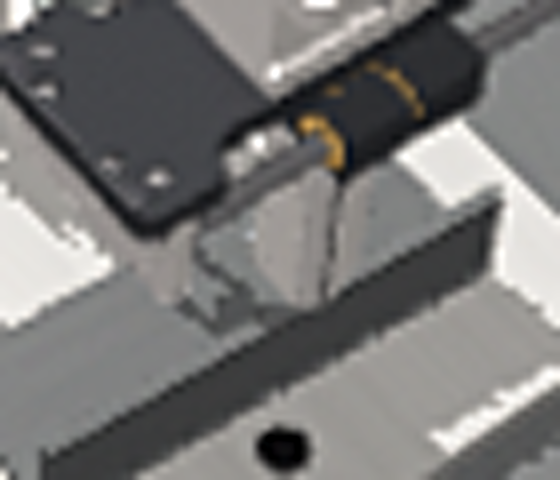

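```bash
python3 - <<'E' | tail -9
from m2 import *
s1,w=pickle.load(open('c1.pkl','rb'))
def tri(a,b):
    (o1,d1),(o2,d2)=ray(*a),ray(*b); d1/=np.linalg.norm(d1);d2/=np.linalg.norm(d2)
    k=np.linalg.lstsq(np.c_[d1,-d2],o2-o1,rcond=None)[0]; p,q=o1+k[0]*d1,o2+k[1]*d2; return (p+q)/2,np.linalg.norm(p-q)*1e3
Sd=lambda u,v:(d,210+u/3.5,165+v/3.5); Sc=lambda u,v:(s1,195+u/3.3,165+v/3.3); Wr=lambda u,v:(w,(u-400)*1.4,v*1.4)
for n,a,b in(('leg top y+ scene',Sd(262,446),Sc(138,70)),('leg top y+ wrist',Sd(262,446),Wr(544,119)),('leg top y- wrist',Sd(463,330),Wr(656,123)),('leg top y- scene',Sd(463,330),Sc(90,195)),
  ('free y+',Sd(220,410),Wr(549,78)),('free y-',Sd(410,303),Wr(652,81))):
    p,e=tri(a,b); print(n,p,J(p)*1000,'gap',e)
v=proj(d,[[.4584,-.1553,.052],[.4584,-.1553,.012]]);print('40mm vertical px',(v[1]-v[0])*3.5)
E
```

```text
sbk [ 0.6347 -0.1027  0.052 ] [ -72.6485 -108.7654]
other [array([ 0.3099, -0.2605,  0.03  ]), array([ 0.3248, -0.2929,  0.006 ]), array([ 0.2129, -0.3084,  0.03  ])] 0.10824665279545115 0.043005239587626296
leg top y+ scene [ 0.4592 -0.1495  0.0438] [-73.3943  72.8124] gap 3.335374050557545
leg top y+ wrist [ 0.4603 -0.1524  0.0462] [-76.5155  72.5648] gap 1.1907756168692323
leg top y- wrist [ 0.6173 -0.1184  0.0473] [-83.4713 -87.9363] gap 1.9635917581605085
leg top y- scene [ 0.614  -0.1173  0.0505] [-81.5468 -85.0919] gap 8.494415568198926
free y+ [ 0.4508 -0.0977  0.0141] [-21.1804  67.8444] gap 2.6212280888145463
free y- [ 0.6034 -0.0642  0.0151] [-27.4465 -88.2765] gap 8.65458160479947
40mm vertical px [-1.0828 32.3915]
```

```bash
python3 - <<'E' | tail -8
from m2 import *
w=cam('wrist');d1=cam('side')
for n,u,v,z in(('top+',100,178,.052),('top-',288,185,.052),('free+',113,105,.018),('free-',284,112,.018),('pin+',121,70,.038),('pin-',243,69,.038)):
    p=onz(w,u*1.4,v*1.4,z);print(n,J(p)*1000)
a=d['frame'][215:330,225:365].astype(int);b=d1['frame'][215:330,225:365].astype(int)
o=np.hstack([cv2.resize(x.astype(np.uint8),None,fx=2.8,fy=2.8) for x in(a,b)]);
z=cv2.resize(w['frame'][195:285,130:420],(784,243))
o=np.vstack([o,z]);print(o.shape)
cv2.imwrite('pics/c4.png',o[:,:,::-1]);print(get_state()['ft_force'])
E
```

```text
top+ [-75.9113  73.6283]
top- [-82.3363 -85.182 ]
free+ [-17.9933  69.4988]
free- [-24.4157 -87.6912]
pin+ [11.2015 52.6337]
pin- [ 11.9299 -45.2323]
(565, 784, 3)
[-0.3344  0.1099  0.6452]
```

View pics/c4.png

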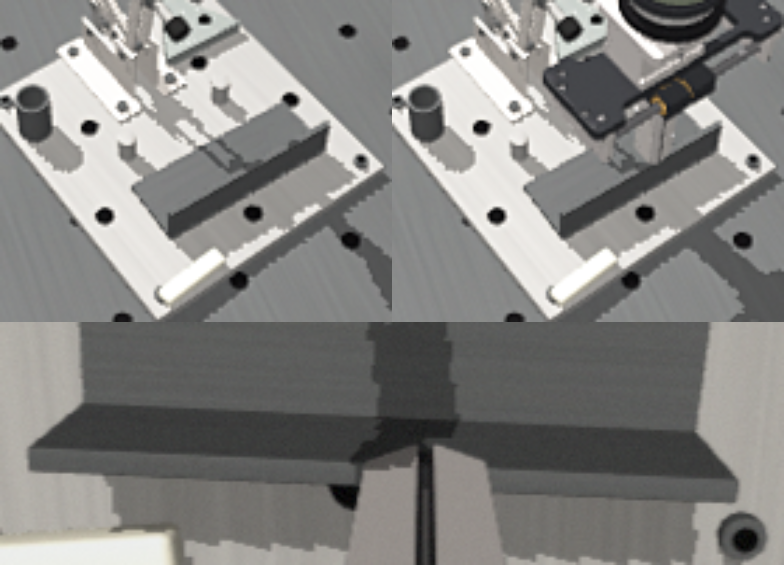

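```bash
python3 - <<'E' | tail -8
from m2 import *
w=cam('wrist');d1=cam('side');s1=cam('scene')
cp=lambda C:-C['R'].T@C['t']
print('wristcam',cp(w),J(cp(w))*1e3,'fwd',w['R'][2])
for a,b in(((d1,320.5,273),(w,287.2,241.3)),):
    (o1,r1),(o2,r2)=ray(*a),ray(*b)
    k=np.linalg.lstsq(np.c_[r1,-r2],o2-o1,rcond=None)[0];p,q=o1+k[0]*r1,o2+k[1]*r2;print('tip',p,q,J((p+q)/2)*1e3)
st=get_state();print(st['position'],st['joints'],st['time'])
f=s1['frame'][165:245,200:300];cv2.imwrite('pics/c5.png',cv2.resize(f,None,fx=7,fy=7,interpolation=cv2.INTER_CUBIC)[:,:,::-1])
E
```

```text
SCb2 [0.5893 0.1003 0.012 ] [ 135.2095 -116.3376]
SCt2 [0.3599 0.0392 0.012 ] [134.331  121.0225]
sfr1 [ 0.6039 -0.0587  0.018 ] [-22.2945 -90.1567]
sbk [ 0.6347 -0.1027  0.052 ] [ -72.6485 -108.7654]
other [array([ 0.3099, -0.2605,  0.03  ]), array([ 0.3248, -0.2929,  0.006 ]), array([ 0.2129, -0.3084,  0.03  ])] 0.10824665279545115 0.043005239587626296
wristcam [ 0.5255 -0.0574  0.2387] [ -1.1616 -14.686 ] fwd [ 0.0665 -0.2532 -0.9651]
tip [ 0.5562 -0.1322  0.0428] [ 0.5445 -0.129   0.0405] [-78.2561 -20.0968]
[ 0.5453 -0.1309  0.022 ] [-22.3425  19.3723  97.4838  -0.0015  63.1423 -37.0621] 3.5667
```

View pics/c5.png

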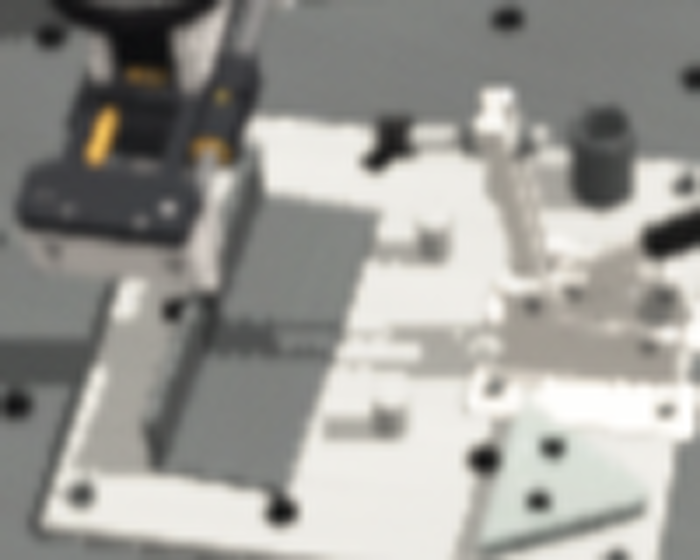

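The views disagree with the reported height: with no force, the tip appears above the leg's top edge. I'll back off and feel for the plate to find the true tip height.

Call:
step_arm(
  moves=[0,-9,0,0,0,0,-9,0,0,0,0,-9,0,0,0,0,0,0,0,0,0,0,0,3,0,0,0,0,2,0,0,0,0,0,0],
)

```text
time: 4.15
position: [0.5513, -0.1565, 0.0161]
ee_rot: [-179.9, -0.1, 104.7]
ft_force: [-0.6, 0.5, -0.1]
finger_gap: 0.006
```

Call:
step_arm(
  moves=[0,0,0,1,0,0,0,0,1,0,0,0,0,1,0,0,0,0,0,0],
)

```text
time: 4.48
position: [0.5519, -0.1567, 0.0137]
ee_rot: [-180.0, -0.0, 104.7]
ft_force: [0.1, -0.3, -0.4]
finger_gap: 0.006
```

Call:
step_arm(
  moves=[0,0,0,1,0,0,0,0,1,0,0,0,0,0,0],
)

```text
time: 4.73
position: [0.552, -0.1569, 0.0117]
ee_rot: [-180.0, -0.0, 104.7]
ft_force: [-0.2, 0.2, 0.1]
finger_gap: 0.005
```

```bash
python3 - <<'E' | tail -3
from m2 import *
w=cam('wrist');d1=cam('side')
st=get_state();p=st['position'];print(p,J(p)*1e3,st['ft_force']);pickle.dump((w,d1),open('c6.pkl','wb'))
q=proj(d1,p)[0];r=proj(w,p)[0];print('side tcp',(q-[270,215])*6,'wrist tcp',(r-[220,200])*2.5+[0,300])
a=cv2.resize(d1['frame'][235:285,270:350],(480,300));a=cv2.resize(d1['frame'][235:295,270:350],(480,360),interpolation=cv2.INTER_CUBIC)
b=cv2.resize(w['frame'][200:290,220:360],(350,225),interpolation=cv2.INTER_CUBIC)
o=np.zeros((590,480,3),np.uint8);o[:360]=a;o[365:590,:350]=b;cv2.imwrite('pics/c6.png',o[:,:,::-1]);print('tcp in pic',(q-[270,235])*6,(r-[220,200])*2.5+[0,365])
E
```

```text
[ 0.5521 -0.1569  0.0119] [-104.167  -15.116] [ 1.1948 -0.4447 -0.0749]
side tcp [314.3611 446.1909] wrist tcp [169.3434 387.1627]
tcp in pic [314.3611 326.1909] [169.3434 452.1627]
```

View pics/c6.png

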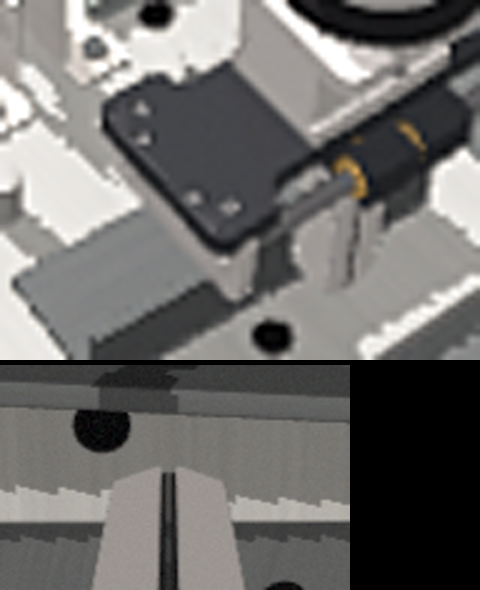

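The tip sits about 6 px higher in the side view than its reported pose projects, so the real tip is about 20 mm above the reported height. I'll keep feeling downwards gently.

Call:
step_arm(
  moves=[0,0,0,2,0,0,0,0,2,0,0,0,0,2,0,0,0,0,0,0],
)

```text
time: 5.17
position: [0.5516, -0.1567, 0.0053]
ee_rot: [-179.9, -0.0, 104.7]
ft_force: [0.5, -0.5, -0.0]
finger_gap: 0.004
```

Call:
step_arm(
  moves=[0,0,0,1.5,0,0,0,0,1.5,0,0,0,0,0,0],
)

```text
time: 5.42
position: [0.5519, -0.1568, 0.0026]
ee_rot: [-180.0, -0.0, 104.7]
ft_force: [-0.7, 0.2, -0.3]
finger_gap: 0.008
```

Call:
step_arm(
  moves=[0,0,0,1.5,0,0,0,0,1.5,0,0,0,0,0,0],
)

```text
time: 5.67
position: [0.5519, -0.1568, -0.0004]
ee_rot: [-180.0, -0.0, 104.7]
ft_force: [-0.2, 0.9, -0.4]
finger_gap: 0.004
```

Call:
step_arm(
  moves=[0,0,0,1.5,0,0,0,0,1.5,0,0,0,0,0,0],
)

```text
time: 5.92
position: [0.5519, -0.1569, -0.0034]
ee_rot: [-180.0, -0.0, 104.7]
ft_force: [-0.1, -1.1, -0.9]
finger_gap: 0.006
```

Call:
step_arm(
  moves=[0,0,0,1.5,0,0,0,0,1.5,0,0,0,0,0,0],
)

```text
time: 6.17
position: [0.5519, -0.1569, -0.0064]
ee_rot: [-180.0, -0.0, 104.7]
ft_force: [-0.9, -0.1, 0.1]
finger_gap: 0.006
```

Call:
step_arm(
  moves=[0,0,0,1.5,0,0,0,0,1,0,0,0,0,0,0],
)

```text
time: 6.42
position: [0.5519, -0.1569, -0.0088]
ee_rot: [-180.0, -0.0, 104.7]
ft_force: [-0.2, -0.5, 0.4]
finger_gap: 0.006
```

Call:
step_arm(
  moves=[0,0,0,1,0,0,0,0,1,0,0,0,0,0,0],
)

```text
time: 6.67
position: [0.552, -0.1569, -0.0108]
ee_rot: [-180.0, -0.0, 104.7]
ft_force: [0.2, 0.9, -0.2]
finger_gap: 0.005
```

Call:
step_arm(
  moves=[0,0,0,1,0,0,0,0,1,0,0,0,0,0,0],
)

```text
time: 6.92
position: [0.5519, -0.1569, -0.0128]
ee_rot: [-180.0, -0.0, 104.7]
ft_force: [-0.4, -0.1, -0.2]
finger_gap: 0.005
```

Call:
step_arm(
  moves=[0,0,0,1,0,0,0,0,0,0],
)

```text
time: 7.08
position: [0.552, -0.1569, -0.0138]
ee_rot: [-180.0, -0.0, 104.7]
ft_force: [0.6, -0.0, -0.1]
finger_gap: 0.005
```

Call:
step_arm(
  moves=[0,0,0,1,0,0,0,0,0,0],
)

```text
time: 7.25
position: [0.552, -0.1569, -0.0147]
ee_rot: [-180.0, -0.0, 104.7]
ft_force: [0.8, 0.8, 0.4]
finger_gap: 0.003
```

Call:
step_arm(
  moves=[0,0,0,1,0,0,0,0,0,0],
)

```text
time: 7.42
position: [0.552, -0.1569, -0.0157]
ee_rot: [-180.0, -0.0, 104.7]
ft_force: [-0.2, -0.5, -0.2]
finger_gap: 0.001
```

Call:
step_arm(
  moves=[0,0,0,1,0,0,0,0,0,0],
)

```text
time: 7.58
position: [0.5521, -0.1569, -0.0167]
ee_rot: [-180.0, -0.0, 104.7]
ft_force: [0.8, -0.4, 0.6]
finger_gap: 0.003
```

Call:
step_arm(
  moves=[0,0,0,1,0,0,0,0,0,0],
)

```text
time: 7.75
position: [0.552, -0.1569, -0.0177]
ee_rot: [-180.0, -0.0, 104.7]
ft_force: [0.7, -0.4, -0.1]
finger_gap: 0.003
```

Call:
step_arm(
  moves=[0,0,0,1,0,0,0,0,0,0],
)

```text
time: 7.92
position: [0.552, -0.1569, -0.0187]
ee_rot: [-180.0, -0.0, 104.7]
ft_force: [0.7, 0.1, 0.1]
finger_gap: 0.008
```

```bash
python3 - <<'E' | tail -2
from m2 import *
d1=cam('side');s1=cam('scene');p=get_state()['position']
q=proj(d1,[p,p+[0,0,.03],p+[0,0,.06]]);r=proj(s1,[p,p+[0,0,.03],p+[0,0,.06]])
a=cv2.resize(d1['frame'][240:300,280:350],(560,480),interpolation=cv2.INTER_CUBIC);cv2.imwrite('pics/c7.png',a[:,:,::-1]);print(((q-[280,240])*8).tolist())
E
```

```text
other [array([ 0.3099, -0.2605,  0.03  ]), array([ 0.3248, -0.2929,  0.006 ]), array([ 0.2129, -0.3084,  0.03  ])] 0.10824665279545115 0.043005239587626296
[[330.8884354518955, 449.63353386934205], [338.99224377109977, 395.9191925367213], [347.4526947820441, 339.84092223103926]]
```

View pics/c7.png

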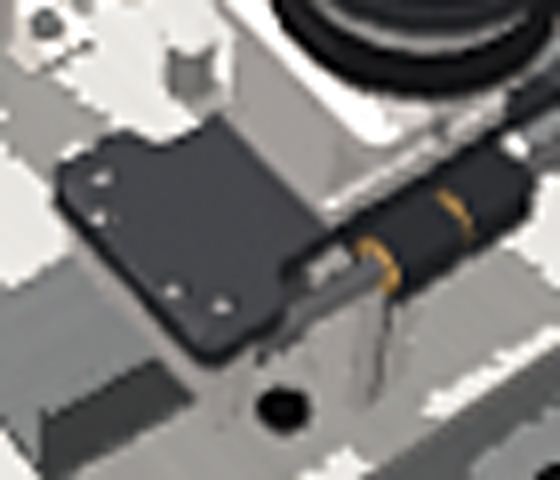

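The tip shows at about (375,402), roughly 28 mm above its reported pose, so it should almost touch the plate. A few more 1 mm steps.

Call:
step_arm(
  moves=[0,0,0,1,0,0,0,0,0,0],
)

```text
time: 8.18
position: [0.552, -0.157, -0.0197]
ee_rot: [-180.0, -0.0, 104.7]
ft_force: [-0.4, -0.1, 1.4]
finger_gap: 0.006
```

Call:
step_arm(
  moves=[0,0,0,1,0,0,0,0,0,0],
)

```text
time: 8.35
position: [0.552, -0.1569, -0.0208]
ee_rot: [-180.0, -0.0, 104.7]
ft_force: [0.0, -0.2, 0.2]
finger_gap: 0.006
```

Call:
step_arm(
  moves=[0,0,0,1,0,0,0,0,0,0],
)

```text
time: 8.52
position: [0.552, -0.1569, -0.0217]
ee_rot: [-180.0, -0.0, 104.7]
ft_force: [1.1, 0.4, 0.3]
finger_gap: 0.003
```

Call:
step_arm(
  moves=[0,0,0,1,0,0,0,0,0,0],
)

```text
time: 8.68
position: [0.552, -0.1569, -0.0227]
ee_rot: [-180.0, -0.0, 104.7]
ft_force: [-0.0, -1.5, -0.3]
finger_gap: 0.004
```

Call:
step_arm(
  moves=[0,0,0,1,0,0,0,0,0,0],
)

```text
time: 8.85
position: [0.552, -0.1569, -0.0237]
ee_rot: [-180.0, -0.0, 104.7]
ft_force: [0.3, -0.2, -0.1]
finger_gap: 0.002
```

Call:
step_arm(
  moves=[0,0,0,1,0,0,0,0,0,0],
)

```text
time: 9.02
position: [0.552, -0.1569, -0.0247]
ee_rot: [-180.0, -0.0, 104.7]
ft_force: [0.4, 0.5, -0.0]
finger_gap: 0.007
```

The tip is low enough, so I'll push now and watch the force.

Call:
step_arm(
  moves=[0,3,0,0,0,0,3,0,0,0,0,2,0,0,0,0,0,0,0,0],
)

```text
time: 9.35
position: [0.5498, -0.1486, -0.0246]
ee_rot: [-180.0, -0.0, 104.8]
ft_force: [-0.4, 0.3, -0.2]
finger_gap: 0.008
```

Call:
step_arm(
  moves=[0,2,0,0,0,0,2,0,0,0,0,1,0,0,0,0,0,0,0,0],
)

```text
time: 9.68
position: [0.5491, -0.1447, -0.0244]
ee_rot: [180.0, 0.1, 104.7]
ft_force: [0.6, -0.9, -0.6]
finger_gap: 0.01
```

Call:
step_arm(
  moves=[0,2,0,0,0,0,2,0,0,0,0,1,0,0,0,0,0,0,0,0],
)

```text
time: 10.02
position: [0.5478, -0.1395, -0.0245]
ee_rot: [180.0, 0.0, 104.7]
ft_force: [0.3, -2.4, -1.3]
finger_gap: 0.003
```

Call:
step_arm(
  moves=[0,2,0,0,0,0,2,0,0,0,0,1,0,0,0,0,0,0,0,0],
)

```text
time: 10.35
position: [0.5463, -0.1346, -0.0244]
ee_rot: [180.0, 0.0, 104.7]
ft_force: [1.6, -2.6, -0.2]
finger_gap: 0.004
```

Call:
step_arm(
  moves=[0,2,0,0,0,0,2,0,0,0,0,1,0,0,0,0,0,0,0,0],
)

```text
time: 10.68
position: [0.545, -0.1297, -0.0244]
ee_rot: [180.0, -0.0, 104.7]
ft_force: [1.0, -2.4, 1.3]
finger_gap: 0.007
```

Call:
step_arm(
  moves=[0,1,0,0,0,0,1,0,0,0,0,1,0,0,0,0,0,0,0,0],
)

```text
time: 11.02
position: [0.5444, -0.1269, -0.0244]
ee_rot: [180.0, 0.0, 104.7]
ft_force: [1.7, -2.9, 0.8]
finger_gap: 0.004
```

Call:
step_arm(
  moves=[0,1,0,0,0,0,1,0,0,0,0,1,0,0,0,0,0,0,0,0],
)

```text
time: 11.35
position: [0.5437, -0.124, -0.0244]
ee_rot: [180.0, 0.0, 104.7]
ft_force: [1.4, -4.7, 1.2]
finger_gap: 0.001
```

```bash
python3 - <<'E' | tail -1
from m2 import *
st=get_state();print(J(st['position'])*1e3,st['ft_force'],st['wrist_torque'])
E
```

```text
[-70.1289 -15.3152] [ 1.372  -4.661   1.1927] [-0.5399 -0.1657  0.0548]
```

Call:
step_arm(
  moves=[0,1,0,0,0,0,1,0,0,0,0,0,0,0,0],
)

```text
time: 11.6
position: [0.5431, -0.122, -0.0244]
ee_rot: [180.0, 0.0, 104.7]
ft_force: [0.8, -4.0, 1.6]
finger_gap: 0.004
```

Call:
step_arm(
  moves=[0,1,0,0,0,0,0,0,0,0],
)

```text
time: 11.77
position: [0.5429, -0.1211, -0.0244]
ee_rot: [180.0, 0.0, 104.7]
ft_force: [0.9, -3.8, 1.5]
finger_gap: 0.004
```

Call:
step_arm(
  moves=[0,1,0,0,0,0,0,0,0,0],
)

```text
time: 11.93
position: [0.5426, -0.1202, -0.0244]
ee_rot: [180.0, 0.0, 104.7]
ft_force: [0.9, -3.4, 2.1]
finger_gap: 0.005
```

Call:
step_arm(
  moves=[0,1,0,0,0,0,0,0,0,0],
)

```text
time: 12.1
position: [0.5426, -0.1198, -0.0244]
ee_rot: [180.0, 0.1, 104.7]
ft_force: [1.6, -6.2, 0.6]
finger_gap: 0.006
```

Call:
step_arm(
  moves=[0,0.7,0,0,0,0,0,0,0,0],
)

```text
time: 12.27
position: [0.5426, -0.1198, -0.0244]
ee_rot: [180.0, 0.1, 104.7]
ft_force: [1.7, -7.9, 0.1]
finger_gap: 0.003
```

Call:
step_arm(
  moves=[0,0.7,0,0,0,0,0,0,0,0],
)

```text
time: 12.43
position: [0.5426, -0.1198, -0.0243]
ee_rot: [180.0, 0.2, 104.8]
ft_force: [1.2, -8.3, -0.0]
finger_gap: 0.007
```

```bash
python3 - <<'E' | tail -8
from m2 import *
st=get_state();print(J(st['position'])*1e3,st['ft_force'])
w=cam('wrist');pickle.dump(w,open('c8.pkl','wb'));g=cv2.cvtColor(w['frame'],cv2.COLOR_RGB2GRAY)
W=lambda x,y,z:[*(c[:2]+np.array([[np.cos(y1),-np.sin(y1)],[np.sin(y1),np.cos(y1)]])@np.array([x,y])),z]
# free-edge transition (bright plate -> dark flat leg) profiled along jig x at several y
for y in(.06,.04,.03,-.03,-.04,-.06,-.08):
    xs=np.arange(-.03,.02,.0005);uv=proj(w,[W(x,y,.015) for x in xs]).astype(np.float32)
    v=cv2.remap(g,uv[:,0].reshape(-1,1),uv[:,1].reshape(-1,1),cv2.INTER_LINEAR).ravel().astype(int)
    i=np.argmax(np.convolve(v,np.r_[np.ones(5),-np.ones(5)],'valid'))+5;print(y,round(xs[i]*1e3,1),v[::12])
E
```

```text
[-65.7957 -15.3827] [ 1.1775 -8.3484 -0.0259]
0.06 -16.5 [111 112  36  39  40  41  38  36  41]
0.04 -20.5 [112 113 115  34  31  32  35  34  35]
0.03 5.0 [112 112 113  29  27  27  30  25  23]
-0.03 4.5 [107 109 110 105 111 113 198 200 200]
-0.04 17.5 [107 110 112 104 102  76 131  93 196]
-0.06 4.5 [109 112 113 105 110 112 206 208 209]
-0.08 4.5 [109 112 110 109 109 114 204 202 205]
```

It has stopped hard against the pins: about 8 N with no further motion, and the visible free edge reads parallel to the jig. Retreating, then checking from the wrist and scene cameras.

Call:
step_arm(
  moves=[0,-1,0,0,0,0,-2,0,0,0,0,-4,0,0,0,0,-8,0,0,0,0,-12,0,0,0,0,-12,0,0,0,0,0,0,-15,0,0,0,0,-35,0,0,0,0,-40,0,0,0,0,-40,0,0,0,0,-40,0,0,0,0,0,0],
)

```text
time: 13.48
position: [0.5584, -0.1594, 0.1558]
ee_rot: [179.2, 0.6, 104.7]
ft_force: [1.3, -0.9, 0.8]
finger_gap: 0.005
```

```bash
cat > chk.py <<'E'
from m2 import *
w=cam('wrist');s1=cam('scene');d1=cam('side');pickle.dump((w,s1,d1),open('c9.pkl','wb'))
W=lambda x,y,z:[*(c[:2]+np.array([[np.cos(y1),-np.sin(y1)],[np.sin(y1),np.cos(y1)]])@np.array([x,y])),z]
def prof(C,y,z,lo,hi):
    g=cv2.cvtColor(C['frame'],cv2.COLOR_RGB2GRAY)
    xs=np.arange(lo,hi,.0005);uv=proj(C,[W(x,y,z) for x in xs]).astype(np.float32)
    v=cv2.remap(g,uv[:,0].reshape(-1,1),uv[:,1].reshape(-1,1),cv2.INTER_LINEAR).ravel().astype(int)
    k=np.abs(np.convolve(v,np.r_[np.ones(5),-np.ones(5)],'valid'));return round(xs[np.argmax(k)+4]*1e3,1),int(k.max()/5)
if __name__=='__main__':
  st=get_state();print('CHK',st['position'],J(st['position'])*1e3,st['ft_force'])
  for n,C in(('wrist',w),('scene',s1),('side',d1)):
    print(n,'free',[(y,)+prof(C,y/1e3,.018,-.03,.02) for y in(65,35,30,-30,-65,-75)],'back',[(y,)+prof(C,y/1e3,.052,-.075,-.045) for y in(60,40,-40,-70)])
E
python3 chk.py | tail -4
```

```text
CHK [ 0.5519 -0.1564  0.1457] [-103.6035  -15.0944] [0.0514 0.3794 0.0006]
wrist free [(65, np.float64(3.0), 71), (35, np.float64(3.5), 76), (30, np.float64(3.5), 76), (-30, np.float64(3.5), 75), (-65, np.float64(3.5), 81), (-75, np.float64(3.5), 75)] back [(60, np.float64(-57.5), 33), (40, np.float64(-51.0), 31), (-40, np.float64(-56.5), 31), (-70, np.float64(-50.5), 25)]
scene free [(65, np.float64(1.0), 31), (35, np.float64(4.0), 37), (30, np.float64(4.5), 38), (-30, np.float64(-0.5), 34), (-65, np.float64(5.5), 39), (-75, np.float64(5.0), 43)] back [(60, np.float64(-48.0), 44), (40, np.float64(-57.5), 33), (-40, np.float64(-51.5), 20), (-70, np.float64(-50.5), 25)]
side free [(65, np.float64(2.0), 74), (35, np.float64(1.5), 72), (30, np.float64(2.0), 67), (-30, np.float64(1.5), 66), (-65, np.float64(2.0), 73), (-75, np.float64(2.5), 68)] back [(60, np.float64(-58.0), 41), (40, np.float64(-57.5), 50), (-40, np.float64(-57.0), 52), (-70, np.float64(-71.5), 77)]
```

The angle iron is home: the free edge reads 3.0 to 3.5 mm at all positions in the wrist view and 1.5 to 2.5 mm in the side view, so it is straight, with a constant offset from my jig-centre error. Next I locate the handle.

```bash
python3 - <<'E' | tail -4
from m2 import *
for n,u,v,z in(('end axis',118,42,.153),('base',183,158,.10)): print(n,J(P(u,v,z))*1e3)
print('scene end',J(S(492,263,.153))*1e3)
st=get_state();print(st['position'],J(st['position'])*1e3)
E
```

```text
end axis [187.1902   2.3791]
base [112.8545   1.027 ]
scene end [188.8658  -0.3642]
[ 0.5519 -0.1564  0.1457] [-103.6035  -15.0944]
```

Call:
step_arm(
  moves=[0,0,0,-35,0,0,0,0,-35,0,0,0,0,0,0],
)

```text
time: 13.88
position: [0.5546, -0.1572, 0.2203]
ee_rot: [179.6, 0.3, 104.7]
ft_force: [0.8, -0.6, 1.7]
finger_gap: 0.009
```

Call:
step_arm(
  moves=[0,15,-2,0,0,0,25,-2,0,0,0,25,-2,0,0,0,30,-2,0,0,0,30,-2,0,0,0,30,-2,0,0,0,30,-2,0,0,0,30,-1,0,0,0,25,-1,0,0,0,20,0,0,0,0,8,0,0,0,0,0,0,0,0],
)

```text
time: 14.88
position: [0.4657, 0.1011, 0.2129]
ee_rot: [-179.7, -0.1, 104.9]
ft_force: [0.1, 0.1, -0.3]
finger_gap: 0.003
```

Call:
step_arm(
  moves=[0,0,0,0,0,0,0,0,0,0],
)

```text
time: 15.05
position: [0.4678, 0.0987, 0.2144]
ee_rot: [-179.9, 0.0, 104.7]
ft_force: [-0.7, 0.0, -0.1]
finger_gap: 0.005
```

```bash
python3 - <<'E' | tail -3
from m2 import *
st=get_state();print(st['position'],J(st['position'])*1e3,st['ee_rot'])
a=cam('side');b=cam('scene');pickle.dump((a,b),open('c10.pkl','wb'))
q=proj(a,st['position'])[0];r=proj(b,st['position'])[0]
f=lambda C,q:cv2.resize(C['frame'][int(q[1])-50:int(q[1])+50,int(q[0])-40:int(q[0])+40],(400,500),interpolation=cv2.INTER_CUBIC)
cv2.imwrite('pics/c10.png',np.hstack([f(a,q),f(b,r)])[:,:,::-1]);print(q,r)
E
```

```text
other [array([ 0.3099, -0.2605,  0.03  ]), array([ 0.3248, -0.2929,  0.006 ]), array([ 0.2129, -0.3084,  0.03  ])] 0.10824665279545115 0.043005239587626296
[0.4678 0.0987 0.2144] [164.4422   1.5225] [-179.8907    0.0073  104.6803]
[248.1518 163.2205] [310.187  174.2057]
```

View pics/c10.png

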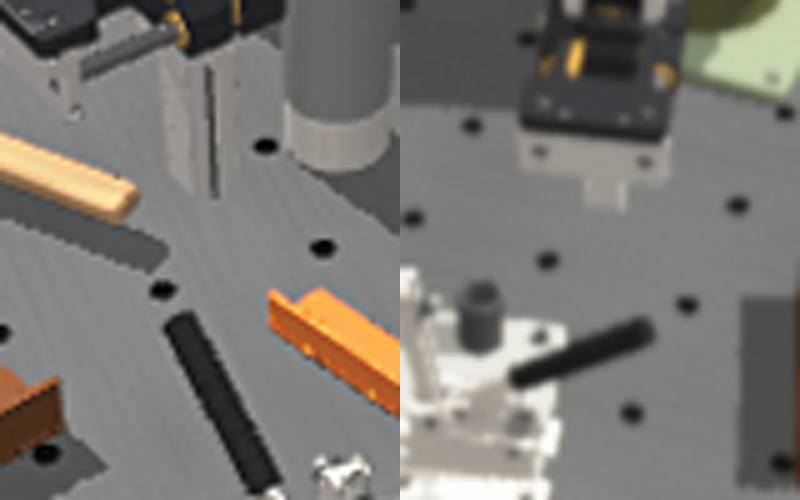

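The side view shows the tip at (205,195), again about 30 mm above its reported height and laterally in line with the grip. Descending, then feeling for contact.

Call:
step_arm(
  moves=[0,1,0,20,0,0,1,0,25,0,0,0,0,20,0,0,0,0,5,0,0,0,0,0,0],
)

```text
time: 15.57
position: [0.4662, 0.1006, 0.1437]
ee_rot: [-179.8, -0.0, 104.6]
ft_force: [0.4, 0.3, -0.2]
finger_gap: 0.006
```

Call:
step_arm(
  moves=[0,0,0,3,0,0,0,0,3,0,0,0,0,3,0,0,0,0,0,0],
)

```text
time: 15.9
position: [0.468, 0.1014, 0.1368]
ee_rot: [180.0, 0.0, 104.7]
ft_force: [0.6, -0.5, 0.1]
finger_gap: 0.004
```

Call:
step_arm(
  moves=[0,0,0,3,0,0,0,0,3,0,0,0,0,2,0,0,0,0,0,0],
)

```text
time: 16.23
position: [0.4672, 0.1015, 0.1279]
ee_rot: [-179.9, -0.0, 104.7]
ft_force: [0.2, 0.7, -0.1]
finger_gap: 0.004
```

Call:
step_arm(
  moves=[0,0,0,3,0,0,0,0,3,0,0,0,0,2,0,0,0,0,0,0],
)

```text
time: 16.57
position: [0.4672, 0.1014, 0.1198]
ee_rot: [-179.9, -0.0, 104.7]
ft_force: [-1.1, -0.1, 0.2]
finger_gap: 0.004
```

Call:
step_arm(
  moves=[0,0,0,2,0,0,0,0,2,0,0,0,0,2,0,0,0,0,0,0],
)

```text
time: 16.9
position: [0.4675, 0.1014, 0.114]
ee_rot: [-180.0, -0.0, 104.7]
ft_force: [-0.1, -0.4, 0.6]
finger_gap: 0.004
```

Call:
step_arm(
  moves=[0,0,0,2,0,0,0,0,2,0,0,0,0,2,0,0,0,0,0,0],
)

```text
time: 17.23
position: [0.4693, 0.1013, 0.1094]
ee_rot: [179.8, 0.1, 104.7]
ft_force: [0.7, -0.8, 3.1]
finger_gap: 0.005
```

Call:
step_arm(
  moves=[0,0,0,2,0,0,0,0,2,0,0,0,0,2,0,0,0,0,0,0],
)

```text
time: 17.57
position: [0.4696, 0.1017, 0.1035]
ee_rot: [179.8, 0.0, 104.7]
ft_force: [2.2, 0.9, 1.6]
finger_gap: 0.007
```

Contact was made at reading z of about 0.112 and the handle is moving down. Continuing about 56 mm, while watching the force.

Call:
step_arm(
  moves=[0,0,0,2.5,0,0,0,0,2.5,0,0,0,0,2.5,0,0,0,0,2.5,0],
)

```text
time: 17.9
position: [0.4698, 0.1018, 0.0942]
ee_rot: [179.7, 0.0, 104.7]
ft_force: [1.7, 0.5, 8.5]
finger_gap: 0.003
```

Call:
step_arm(
  moves=[0,0,0,2.5,0,0,0,0,2.5,0,0,0,0,2.5,0,0,0,0,2.5,0],
)

```text
time: 18.23
position: [0.4666, 0.1014, 0.0815]
ee_rot: [-179.9, -0.0, 104.7]
ft_force: [0.2, 0.3, 0.7]
finger_gap: 0.009
```

Call:
step_arm(
  moves=[0,0,0,2.5,0,0,0,0,2.5,0,0,0,0,2.5,0,0,0,0,2.5,0],
)

```text
time: 18.57
position: [0.4668, 0.1015, 0.0716]
ee_rot: [-179.9, -0.0, 104.7]
ft_force: [1.2, 0.5, 0.5]
finger_gap: 0.005
```

The force fell off, so the finger may have slipped off the grip. My picture quota is used up, so I'll locate the black grip numerically.

```bash
cat > hd.py <<'E'
from m2 import *
def grip(C,name):
    W=lambda x,y,z:[*(c[:2]+np.array([[np.cos(y1),-np.sin(y1)],[np.sin(y1),np.cos(y1)]])@np.array([x,y])),z]
    q=proj(C,[W(x,y,z) for x in(.08,.21) for y in(-.04,.04) for z in(.06,.17)])
    u0,v0=np.floor(q.min(0)).astype(int);u1,v1=np.ceil(q.max(0)).astype(int)
    m=(C['frame'][v0:v1,u0:u1].max(2)<48).astype(np.uint8)
    n,l,st,ce=cv2.connectedComponentsWithStats(m)
    for i in range(1,n):
        if st[i,4]>40:
            ys,xs=np.nonzero(l==i);r=cv2.minAreaRect(np.c_[xs+u0,ys+v0].astype(np.float32));print(name,'area',st[i,4],'box',np.round(cv2.boxPoints(r),1).tolist())
    for nm,pts in dict(raised=[(.189,.153),(.113,.096)],locked=[(.197,.087),(.102,.084)]).items():
        print(name,nm,'pred',np.round(proj(C,[W(x,0,z) for x,z in pts]),1).tolist())
if __name__=='__main__':
    s0,d0=s,d
    a,b=cam('side'),cam('scene');pickle.dump((a,b),open('c11.pkl','wb'))
    print('BEFORE');grip(d0,'side0');print('NOW');grip(a,'side');grip(b,'scene')
    st=get_state();print(st['position'],J(st['position'])*1e3,st['ft_force']);print('tip(+35mm) side/scene px',proj(a,st['position']+[0,0,.035]),proj(b,st['position']+[0,0,.035]))
E
python3 hd.py | sed -n '/BEFORE/,$p'
```

```text
BEFORE
side0 area 250 box [[239.8000030517578, 177.6999969482422], [245.60000610351562, 174.60000610351562], [263.6000061035156, 208.60000610351562], [257.79998779296875, 211.60000610351562]]
side0 raised pred [[244.1, 176.2], [262.6, 211.0]]
side0 locked pred [[243.7, 193.1], [265.3, 217.1]]
NOW
side area 59 box [[231.0, 166.60000610351562], [252.3000030517578, 157.39999389648438], [254.60000610351562, 162.60000610351562], [233.1999969482422, 171.8000030517578]]
side area 94 box [[244.39999389648438, 166.8000030517578], [262.0, 158.0], [265.79998779296875, 165.60000610351562], [248.1999969482422, 174.39999389648438]]
side area 164 box [[239.60000610351562, 190.89999389648438], [244.60000610351562, 186.89999389648438], [266.29998779296875, 213.5], [261.29998779296875, 217.60000610351562]]
side raised pred [[244.1, 176.2], [262.6, 211.0]]
side locked pred [[243.7, 193.1], [265.3, 217.1]]
scene area 109 box [[300.0, 171.0], [316.0, 171.0], [316.0, 181.0], [300.0, 181.0]]
scene area 94 box [[289.5, 203.39999389648438], [290.29998779296875, 197.89999389648438], [319.1000061035156, 202.0], [318.3999938964844, 207.5]]
scene raised pred [[318.1, 190.7], [291.1, 200.4]]
scene locked pred [[319.6, 205.8], [287.4, 202.6]]
[0.4668 0.1015 0.0716] [167.4491   1.8509] [-0.7722  0.2619  0.9656]
tip(+35mm) side/scene px [[249.2679 195.0058]] [[309.8672 199.8552]]
```

The grip has followed the finger: its end in the side view is at row 188.9, and locked is expected at about 192.6. It hasn't slipped, so I continue.

Call:
step_arm(
  moves=[0,0,0,2,0,0,0,0,2,0,0,0,0,2,0],
)

```text
time: 18.92
position: [0.468, 0.1017, 0.0667]
ee_rot: [180.0, -0.0, 104.7]
ft_force: [-0.5, 0.6, 1.7]
finger_gap: 0.004
```

Call:
step_arm(
  moves=[0,0,0,2,0,0,0,0,2,0],
)

```text
time: 19.08
position: [0.468, 0.1016, 0.0625]
ee_rot: [180.0, -0.0, 104.7]
ft_force: [0.2, 0.1, 0.6]
finger_gap: 0.005
```

Call:
step_arm(
  moves=[0,0,0,2,0,0,0,0,1,0],
)

```text
time: 19.25
position: [0.4674, 0.1013, 0.059]
ee_rot: [-180.0, 0.0, 104.7]
ft_force: [-0.3, 0.4, -0.3]
finger_gap: 0.001
```

Call:
step_arm(
  moves=[0,0,0,1,0,0,0,0,1,0],
)

```text
time: 19.42
position: [0.4675, 0.1013, 0.0571]
ee_rot: [-180.0, 0.0, 104.7]
ft_force: [-0.2, -0.6, 0.2]
finger_gap: 0.005
```

Call:
step_arm(
  moves=[0,0,0,1,0,0,0,0,1,0,0,0,0,0,0],
)

```text
time: 19.67
position: [0.4677, 0.1014, 0.0556]
ee_rot: [-180.0, 0.0, 104.7]
ft_force: [-0.5, -0.7, 2.1]
finger_gap: 0.006
```

Call:
step_arm(
  moves=[0,0,0,1,0,0,0,0,1,0,0,0,0,0,0],
)

```text
time: 19.92
position: [0.4679, 0.1015, 0.0548]
ee_rot: [-180.0, -0.0, 104.7]
ft_force: [-2.8, -0.6, 10.6]
finger_gap: 0.004
```

```bash
python3 hd.py | sed -n '/NOW/,$p'
```

```text
NOW
side area 83 box [[231.8000030517578, 172.5], [263.29998779296875, 157.39999389648438], [265.8999938964844, 163.0], [234.39999389648438, 178.10000610351562]]
side area 45 box [[254.5, 172.1999969482422], [261.1000061035156, 163.89999389648438], [266.79998779296875, 168.5], [260.20001220703125, 176.8000030517578]]
side area 46 box [[247.0, 172.0], [255.5, 170.8000030517578], [256.6000061035156, 178.10000610351562], [248.0, 179.3000030517578]]
side area 142 box [[239.0, 196.0], [243.5, 191.5], [266.5, 214.5], [262.0, 219.0]]
side raised pred [[244.1, 176.2], [262.6, 211.0]]
side locked pred [[243.7, 193.1], [265.3, 217.1]]
scene area 131 box [[299.0, 171.0], [315.0, 171.0], [315.0, 185.0], [299.0, 185.0]]
scene raised pred [[318.1, 190.7], [291.1, 200.4]]
scene locked pred [[319.6, 205.8], [287.4, 202.6]]
[0.4679 0.1015 0.0548] [167.191    0.7493] [-4.151   0.0406  9.283 ]
tip(+35mm) side/scene px [[249.9747 199.5037]] [[309.5241 203.8067]]
```

The grip pose now matches locked and the force is rising against a stop. I'll press a little more to be sure it is the stop and not dead centre.

Call:
step_arm(
  moves=[0,0,0,1,0,0,0,0,0,0],
)

```text
time: 20.18
position: [0.4679, 0.1016, 0.0544]
ee_rot: [180.0, -0.0, 104.7]
ft_force: [-5.2, 0.3, 14.2]
finger_gap: 0.007
```

Call:
step_arm(
  moves=[0,0,0,1,0,0,0,0,0,0],
)

```text
time: 20.35
position: [0.4681, 0.1016, 0.0541]
ee_rot: [180.0, -0.0, 104.7]
ft_force: [-7.1, 0.0, 18.2]
finger_gap: 0.004
```

Call:
step_arm(
  moves=[0,0,0,1,0,0,0,0,0,0],
)

```text
time: 20.52
position: [0.4681, 0.1017, 0.0538]
ee_rot: [180.0, -0.0, 104.7]
ft_force: [-7.8, 0.7, 21.5]
finger_gap: 0.007
```

It holds at 21 N, above the 12 N the handle needs, so it is on its stop. Lifting clear.

Call:
step_arm(
  moves=[0,0,0,-2,0,0,0,0,-4,0,0,0,0,-10,0,0,0,0,-25,0,0,0,0,-35,0,0,0,0,-35,0,0,0,0,-35,0,0,0,0,-35,0,0,0,0,0,0,0,0,0,0,0],
)

```text
time: 21.35
position: [0.4697, 0.1015, 0.2344]
ee_rot: [179.6, 0.1, 104.7]
ft_force: [-0.7, -0.2, -1.2]
finger_gap: 0.006
```

```bash
python3 hd.py | sed -n '/NOW/,$p'; python3 - <<'E' | tail -6
from chk import *
for n,C in(('scene',s1),('side',d1)):
    print(n,'free',[(y,)+tuple(map(float,prof(C,y/1e3,.018,-.03,.02))) for y in(65,35,30,-30,-65,-75)])
d0=d['frame'].astype(int);e=np.abs(d1['frame'].astype(int)-d0).max(2)
for n,(x,y,z) in dict(tube=(.080,.097,.03),marker=(-.118,.08,.02),magnet=(.08,-.07,.02)).items():
    q=proj(d1,W(x,y,z))[0].astype(int);print(n,q,'mean diff',e[q[1]-8:q[1]+9,q[0]-8:q[0]+9].mean().round(1))
# foot: darkest pixels near expected foot spot on flat leg
q=proj(d1,W(-.023,0,.03))[0].astype(int);print('foot side px',q,d1['frame'][q[1]-6:q[1]+7:2,q[0]-6:q[0]+7:2].mean(2).astype(int).tolist())
E
```

```text
NOW
side area 77 box [[239.89999389648438, 194.6999969482422], [243.6999969482422, 191.39999389648438], [265.1000061035156, 216.3000030517578], [261.29998779296875, 219.60000610351562]]
side raised pred [[244.1, 176.2], [262.6, 211.0]]
side locked pred [[243.7, 193.1], [265.3, 217.1]]
scene area 98 box [[289.79998779296875, 203.39999389648438], [290.29998779296875, 199.60000610351562], [319.29998779296875, 203.8000030517578], [318.79998779296875, 207.5]]
scene raised pred [[318.1, 190.7], [291.1, 200.4]]
scene locked pred [[319.6, 205.8], [287.4, 202.6]]
[0.4669 0.1014 0.2305] [167.3375   1.7113] [0.1035 0.4827 0.1251]
tip(+35mm) side/scene px [[246.3382 145.3551]] [[312.0267 160.81  ]]
scene free [(65, 1.0, 28.0), (35, -12.0, 11.0), (30, 2.5, 11.0), (-30, -1.0, 34.0), (-65, 5.5, 39.0), (-75, 5.0, 43.0)]
side free [(65, 2.0, 74.0), (35, 1.5, 72.0), (30, 2.0, 66.0), (-30, 15.0, 74.0), (-65, 2.0, 72.0), (-75, 2.5, 66.0)]
tube [237 255] mean diff 1.8
marker [293 313] mean diff 5.7
magnet [293 226] mean diff 30.4
foot side px [296 264] [[154, 140, 144, 255, 201, 209, 179], [79, 67, 96, 143, 146, 121, 115], [74, 119, 115, 134, 109, 125, 123], [123, 54, 117, 115, 29, 125, 125], [130, 31, 28, 26, 30, 95, 88], [130, 66, 23, 26, 33, 82, 80], [126, 128, 60, 44, 72, 116, 89]]
```

```bash
python3 -c "
from cell import *
print(close_job())"
```

```text
the job is handed in; nothing more can be done
None
```

The angle iron is pushed home against both stop pins, the toggle clamp is locked down on it, and the hand is lifted clear. The job was handed in at about 21 s.

**What I did:** I pushed the dark 160 mm angle with closed fingertips. It stopped dead on the pins at about 8 N. I then pressed the handle down until it held solid at 21 N, well above the 2 to 12 N it takes to turn.

**Last checks:**
- **Edge:** After clamping, the free edge reads 1.5 to 2.5 mm along its length in the side view, unchanged from before. That constant offset is most likely an error in my jig-centre estimate. The −30 mm point now reads the clamp bar instead of the edge.
- **Clamp:** After I let go, the grip stayed at the predicted locked pose, and the rubber foot shows dark at its expected spot on the flat leg.
- **Tube and chalk:** Both look unmoved in the side view.

**What disagreed or went unchecked:**
- **Tip height:** The reported tip height was about 30 to 38 mm too low compared with what the cameras and contact showed. My first pass went over the top of the leg without touching it, so I went lower until the finger met the leg.
- **Scene camera:** Its edge readings were too scattered to use.
- **Magnet:** The image around it changed. I put that down to the swung-over clamp bar and its shadow, and I never went near it, but I did not confirm that separately.
- **Other bystanders:** I did not compare the spray can, hammer, wire brush or cup. The arm did not go near them.

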